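# Nudge the specimen carrier onto the microscope stage's locating pins

## Robot

A 6-joint arm with a two-finger parallel gripper is mounted at the origin on the work surface. World frame = base frame: x ahead of the robot, y to its left, z up, the work surface at z = 0. Lengths are in mm, angles in degrees, forces in N, time in s.
With the tool pointing down it reaches from about 350 to 850 mm from the base axis. Payload 8.1 kg.
Tool frame: the origin (TCP) lies midway between the tips of the shut fingers; the grasp point (between the pads) lies 19 mm behind it; x points along the fingers, y is the direction in which the jaws open and shut, and the axes are right-handed (so a half turn about x gives the same grasp; the last joint's range is limited). The gripper opens to 85 mm and grips with 20 to 120 N. Pads are 22 mm wide; open, the fingers measure 114 mm over their backs; the gripper's body (76 mm by 85 mm) begins 54 mm behind the grasp point. The pads swing forward as they close: fully open they stand 13 mm farther back than shut.
Start: joints at [-71.872, 7.471, 85.268, -0, 87.261, -4.893], TCP at [234.665, -552.211, 231.292] pointing down, gripper open.
Joint ranges: [-169.43, 169.43], [-51.17, 129.36], [1.28, 143.12], [-76.62, 256.62], [0, 156.53], [-152.29, 152.29]. Speed limits (degrees/s): [136.94, 136.94, 159.86, 180, 180, 180].

## Interface

Orientations are given as [roll, pitch, yaw] about the fixed x, y, z axes, in that order (R = Rz(yaw) Ry(pitch) Rx(roll)).
In Python, from bench import r, snapshot, workorder gives the robot as it stands.
- The arm moves only by the tool send_rows, never from a script. Its arguments are lists of equal length, an entry for each row: "offset": the shift along the tool's x, y, z in cm, a list of three; "dr": the turn, a rotation vector about the tool's x, y, z in degrees, a list of three; "grip": the opening in per cent of the stroke, from 0 (shut) to 100 (fully open). In form: {"offset": [[dx, dy, dz], ...], "dr": [[rx, ry, rz], ...], "grip": [grip, ...]}. A call has 1 to 5 rows; each row shifts and turns the commanded pose from where the row before left it, along the tool's axes as they then stand; what a row does not reach is not made up. A row lasts 1/8 s, in which the tool goes at most 62.5 mm and 10.7 degrees, less where a joint would pass 70% of its speed; a pose out of reach is approached as far as the arm can. A call with a gripper value outside its range is refused whole. The fingers move at their own pace and stop on an object; "force" is the grip in N (left out, the last holds). Time passes only in rows, so rows that do not move let the fingers close. It gives the time, the measured TCP pose, the force and the opening at its end, in the units of the state.
- r.sense(): the state, without advancing time (a new reading comes with each control period).
- snapshot(name): name is "side" or "top"; returns a dict with "pixels" (480x640x3 uint8, red, green, blue), "fx", "fy", "cx", "cy" (pixels), "world_to_cam" (4x4, takes a point from world to camera coordinates). Camera axes: x right, y up, looking along -z (the intrinsics and any distortion apply to the point x, -y, -z); pixel columns grow to the right and rows downward; lengths in mm; the calibration is good to about 2 mm. A picture is of the moment at which its call begins. There is no depth.
- workorder.hand_in(): hands the job in, once; it reports no verdict.
The state is a dict: "time": time; "joint_pos": joint angles; "qd": joint speeds; "joint_efforts": joint torques, N m; "tool_pos": TCP position; "tcp_rot": TCP orientation; "ft_force": force on the tool from outside, world axes, zero at the start; "wrist_torque": the same for the moment, N m; "finger_gap": finger opening in mm.
Only numpy, scipy, OpenCV 4.12 (cv2) and the standard library are available. Lean on these libraries where they do the work, as an engineer would, in place of code of your own. Each camera call takes 0.05 s, during which the arm holds its last target.

## Task

The aluminium specimen carrier has been left lying askew on top of the two locating pins of the cream microscope stage. Gently nudge it sideways with the fingertips until its round hole and its slot drop over their pins and it lies flat on the stage, then take the hand away. Do not pick it up or tip it over, and leave the other things on the bench where they are.

Things in the scene. Friction and masses are not known exactly. Their poses are not given: they have to be found in the camera images.
- stage: Fixed cream-painted microscope stage, a slab 200 (x) by 240 (y) by 20 mm high with a black disc in its middle. Origin: centre of its underside, on the bench; z up, x away from the robot (turned up to 0.3 rad). Two steel locating pins stand on its top at x = 0, y = +45 and -45 mm, at first hidden beneath the carrier.
- seat (a point): Middle of the stage's top face. The seated carrier's origin lies here, its axes parallel to the stage's. Black corner marks on the stage, 2 mm outside the place of the carrier's corners, outline the seat.
- pin_left (a point): Tip of the pin at the stage's +y side, 8 mm above the stage's top face. Pin: 9 mm in diameter for its lowest 3 mm, then tapering to a 3 mm wide tip. This pin belongs in the round hole.
- pin_right (a point): Tip of the identical pin at the stage's -y side, 90 mm from the other. It belongs in the slot.
- carrier: Loose aluminium plate 96 (x) by 130 (y) by 8 mm, 0.2 to 0.33 kg, with a dark window in its middle. Origin: centre of its underside. At the start it leans: its edge nearer the robot (-x) on the stage, its underside on the pin tips, 6 degrees up towards +x; 18 to 32 mm short of its seat in -x of the stage, up to about 14 mm off in y, turned up to 0.15 rad. A few newtons slide it.
- round_hole (a point): Centre, on the underside, of the carrier's 12 mm round through hole, at the carrier's x = 0, y = +45 mm. When the hole and the slot both come over their pins, the carrier drops by its own weight.
- slot (a point): Centre of the carrier's through slot, on the underside, at the carrier's x = 0, y = -45 mm; 12 mm wide in x, 18 mm long in y.
- tin: Bystander: round steel tin, 30 mm across, 16 mm high, on the stage's far +y corner. Origin: centre of its underside.
- adapter_ring: Bystander: black ring, 36 mm across, 9 mm high, on the stage's far -y corner. Origin: centre of its underside.
- eyepiece: Bystander: black eyepiece standing on the bench on the -y side of the stage, 38 mm across, 50 mm high. Origin: centre of its underside.
- dish: Bystander: shallow glass dish on the bench beyond the stage, 84 mm across, 15 mm high. Origin: centre of its underside.
- vial: Bystander: small amber jar on the bench beyond the stage, 26 mm across, 52 mm high. Origin: centre of its underside.
- driver: Bystander: screwdriver 150 mm long lying on the bench on the +y side of the stage. Origin: underside, near its middle.
- tweezers: Bystander: steel tweezers 120 mm long, 6 mm high, lying on the bench between the stage and the robot. Origin: underside, near the middle.
There are look-alikes about, which are no part of the job. Of the things shaped like the carrier, the aluminium one is meant.

How it is judged (in metres and radians):
At the end, for the whole second after the job is handed in: The carrier lies flat on the stage (underside within 1.5 mm of it, tilt under 0.02 rad), at rest, its round hole within 3 mm of the left pin's axis and its slot centre within 5.5 mm of the right pin's axis (horizontal distance between round_hole and pin_left below 0.003 m and horizontal distance between slot and pin_right below 0.0055 m and height (world z) of carrier below 0.0215 m and angle between carrier's own z axis and vertical below 0.02 rad and linear speed of carrier below 0.01 m/s); the robot touches nothing.
It fails at once if the carrier is lifted (its centre more than 38 mm above the bench; 28 mm is its height on the pin tips) (height (world z) of carrier above 0.038 m).
It fails at once if the carrier is tipped up (over 0.3 rad) (angle between carrier's own z axis and vertical above 0.3 rad).
It fails at once if the carrier is pushed roughly (over 40 N) (contact force between the fingers and carrier above 40 N).
It fails at once if another thing is moved by more than 20 mm (distance of any of tin, adapter_ring, eyepiece, dish, vial, driver, tweezers from where it was at the start of the episode above 0.02 m).
It also fails if it takes over 48 s, if anything falls off the work surface, if the arm or the gripper's body presses on something with over 40 N, if the wrist force passes 120 N, or if a joint passes its speed limit or range.

## Working session

There is one attempt and no reset: what is moved stays moved. The work goes in short steps, Python scripts to look and compute and a tool call to move; the robot and the scene stay as the last step left them, time stands still between calls to the robot, and variables do not carry over. Pictures are saved under pics/ and viewed, and the job is handed in when it is done.

Besides the shell and the picture viewer there is one more tool, called after "Emit:" as name(argument=value, ...), one argument or row to a line, values as JSON. send_rows: Moves the arm, as the interface text tells. Its arguments: {"type":"object","properties":{"offset":{"type":"array","items":{"type":"array","items":{"type":"number"}}},"dr":{"type":"array","items":{"type":"array","items":{"type":"number"}}},"grip":{"type":"array","items":{"type":"number"}},"force":{"type":"number"}},"required":["offset","dr","grip"]}

```bash
ls; mkdir -p pics; python3 - <<'E'
from bench import r, snapshot
import cv2,pickle
s=r.sense();print(s)
for n in("top","side"):
    d=snapshot(n);cv2.imwrite(f"pics/{n}0.png",d["pixels"][:,:,::-1]);pickle.dump(d,open(n+"0.pkl","wb"))
    print({k:v for k,v in d.items() if k!="pixels"})
E
```

```text
pics
{'time': 0.0, 'joint_pos': array([-7.18705423e+01,  7.51513312e+00,  8.53288807e+01, -2.09237958e-03,
        8.72605613e+01, -4.89355414e+00]), 'qd': array([-0.03598602,  0.04645086, -0.00052021,  0.05256482,  0.01178317,
       -0.01871328]), 'joint_efforts': array([ 3.05003399e-03, -5.69399285e+01, -5.00551522e+01, -6.17503974e-05,
        1.45135805e-02,  1.89205230e-05]), 'tool_pos': array([ 234.49514891, -551.691564  ,  230.24797936]), 'tcp_rot': array([-93.74872202,  89.89540397, 109.27439169]), 'ft_force': array([-0.56398377, -0.10685793,  0.94437299]), 'wrist_torque': array([-0.0233774 , -0.01999352,  0.03052625]), 'finger_gap': 85.65492465079247}
{'fx': 619.4820579880716, 'fy': 619.4820579880716, 'cx': 323.28227635112177, 'cy': 240.30491436089102, 'world_to_cam': array([[-6.44018619e-02, -9.97920842e-01, -2.52865297e-03,
         6.26878228e+01],
       [ 9.73390196e-01, -6.33767602e-02,  2.20215603e-01,
        -5.29640100e+02],
       [-2.19917998e-01,  1.17209288e-02,  9.75447945e-01,
        -9.44877325e+02],
       [ 0.00000000e+00,  0.00000000e+00,  0.00000000e+00,
         1.00000000e+00]])}
{'fx': 489.283279209775, 'fy': 489.283279209775, 'cx': 313.2609570364304, 'cy': 230.7981652232847, 'world_to_cam': array([[ 8.35375064e-01, -5.49677589e-01,  1.74677473e-03,
        -4.35891612e+02],
       [ 2.86889995e-01,  4.38708640e-01,  8.51603699e-01,
        -2.27044783e+02],
       [-4.68873793e-01, -7.10907362e-01,  5.24183259e-01,
        -5.38350887e+02],
       [ 0.00000000e+00,  0.00000000e+00,  0.00000000e+00,
         1.00000000e+00]])}
```

View pics/top0.png

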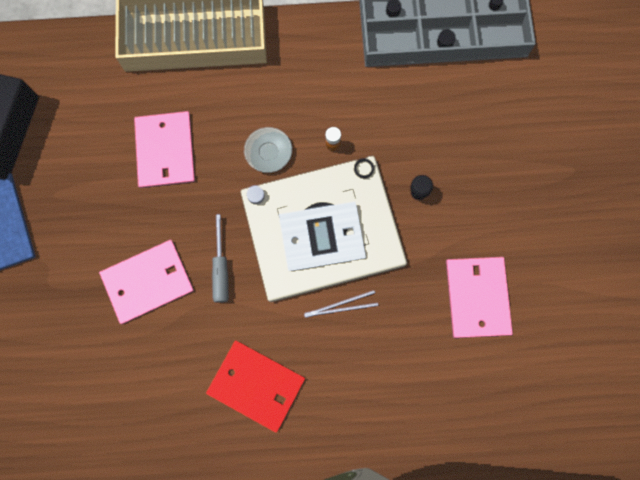

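View pics/side0.png

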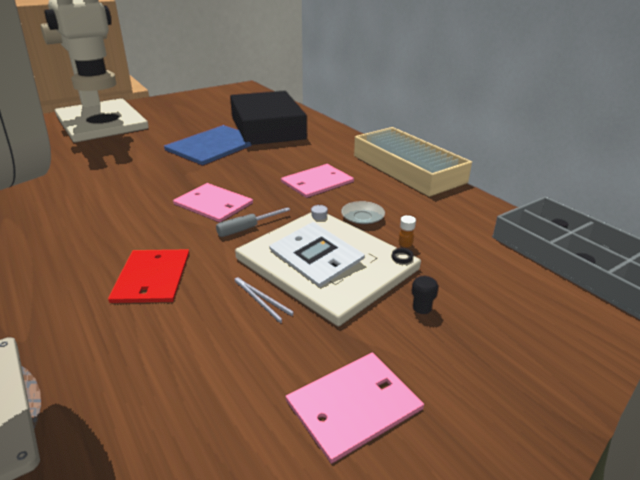

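The top view shows the aluminium carrier at about (322,237) on the stage, with stage corners near (241,188), (376,157), (407,265) and (272,300). I'll zoom in to measure.

```bash
python3 - <<'E'
import cv2,pickle
d=pickle.load(open("top0.pkl","rb"));p=d["pixels"][:,:,::-1]
c=p[150:305,230:420];cv2.imwrite("pics/topz.png",cv2.resize(c,None,fx=3.8,fy=3.8,interpolation=cv2.INTER_CUBIC))
d=pickle.load(open("side0.pkl","rb"));p=d["pixels"][:,:,::-1]
c=p[195:330,230:430];cv2.imwrite("pics/sidez.png",cv2.resize(c,None,fx=4,fy=4,interpolation=cv2.INTER_CUBIC))
E
```

```text
(no output)
```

View pics/topz.png

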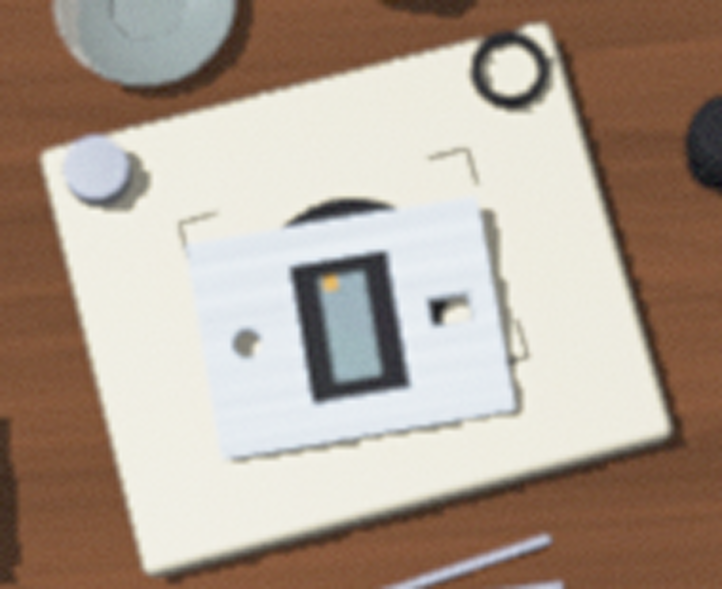

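View pics/sidez.png

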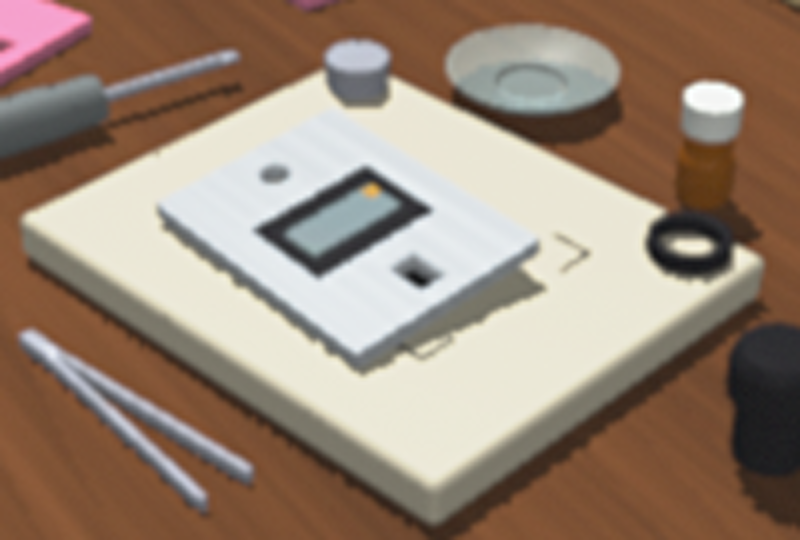

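```bash
cat > h.py <<'E'
import numpy as np,pickle
from scipy.optimize import least_squares
from scipy.spatial.transform import Rotation as R
def proj(d,P):
    P=np.atleast_2d(P);c=P@d["world_to_cam"][:3,:3].T+d["world_to_cam"][:3,3]
    return np.c_[d["cx"]+d["fx"]*c[:,0]/-c[:,2], d["cy"]+d["fy"]*-c[:,1]/-c[:,2]]
def unproj(d,uv,z):
    M=d["world_to_cam"];C=-M[:3,:3].T@M[:3,3]
    v=M[:3,:3].T@np.array([(uv[0]-d["cx"])/d["fx"],-(uv[1]-d["cy"])/d["fy"],-1]);return C+v*(z-C[2])/v[2]
def place(p,L,z0,pitch=0):
    # p: x,y,yaw(rad)
    return R.from_euler('ZY',[p[2],pitch]).apply(L)+[p[0],p[1],z0]
E
python3 - <<'E'
from h import *
T=pickle.load(open("top0.pkl","rb"));S=pickle.load(open("side0.pkl","rb"))
t=lambda a:(np.array(a)+.5)/3.8-.5+[230,150]
s=lambda a:(np.array(a)+.5)/4-.5+[230,195]
st={(1,1):((42,152),None),(1,-1):((550,24),(762,262)),(-1,-1):((672,435),(435,490)),(-1,1):((150,572),(22,222))}
mk={(1,1):((180,222),None),(1,-1):((468,150),(588,253)),(-1,-1):((526,357),(425,358))}
ca={(1,1):((188,243),(330,112)),(1,-1):((478,200),(538,245)),(-1,-1):((518,410),(362,358)),(-1,1):((230,458),(158,208))}
def res(p,items,views,pitch,z0):
    o=[]
    for dic,hx,hy,z in items:
        for k,v in dic.items():
            P=place(p,[[k[0]*hx,k[1]*hy,z]],z0,pitch)
            for i,(d,f) in enumerate(((T,t),(S,s))):
                if v[i] is not None and i in views:o.append((proj(d,P)[0]-f(v[i])))
    return np.ravel(o)
zc=20+48*np.sin(np.radians(6))
for views in((0,),(1,),(0,1)):
    a=least_squares(res,[500,0,0],x_scale=[1,1,.01],args=([(st,100,120,0),(mk,50,67,0)],views,0,20))
    c=least_squares(res,[500,0,0],x_scale=[1,1,.01],args=([(ca,48,65,8)],views,-np.radians(6),zc))
    R2=R.from_euler('z',-a.x[2]); rel=R2.apply([*(c.x[:2]-a.x[:2]),0])
    print(views,"stage",a.x,np.abs(a.fun).max(),"car",c.x,np.abs(c.fun).max(),"rel",rel,c.x[2]-a.x[2])
for n,v,z in(("tin",(97,168),36),("ring",(510,70),29)): print(n,unproj(T,t(v),z))
s_=(1)
E
```

```text
(0,) stage [5.66219145e+02 2.74061124e+01 1.95567316e-01] 1.2608831627789527 car [5.47213144e+02 2.85010745e+01 1.06468283e-01] 1.246154324016004 rel [-18.43092401   4.76739384   0.        ] -0.08909903306920595
(1,) stage [5.62972096e+02 2.38291707e+01 2.00837852e-01] 1.8336869766343966 car [5.43262992e+02 2.44803654e+01 1.17372983e-01] 1.1502306943963276 rel [-19.18303908   4.56988272   0.        ] -0.08346486881381954
(0, 1) stage [5.65438670e+02 2.65470509e+01 1.96380802e-01] 2.756474319693325 car [5.45963239e+02 2.76089024e+01 1.10880861e-01] 2.0460067802721085 rel [-18.89390836   4.84150713   0.        ] -0.08549994095378535
tin [625.50831566 137.59548961  36.        ]
ring [661.65607756 -49.67846288  29.        ]
```

```bash
cat >> h.py <<'E'
ST=[565.0,26.6,0.197]
def plan(tx,ty,z,turn=0):
    """target in stage frame; tool y = stage y rotated by turn deg; prints offset (tool cm) and dr for current measured pose"""
    from bench import r
    s=r.sense();Rc=R.from_euler('xyz',s["tcp_rot"],degrees=True)
    yaw=ST[2]+np.radians(turn);c,n=np.cos(yaw),np.sin(yaw)
    Rt=R.from_matrix(np.array([[0,0,-1],[-n,c,0],[c,n,0]]).T)
    P=place(ST,[[tx,ty,0]],0)[0];P[2]=z
    D=P-s["tool_pos"]
    print("t",s["time"],"pos",s["tool_pos"].round(1),"target",P.round(1),"F",s["ft_force"].round(1),"gap",round(s["finger_gap"],1),"j",s["joint_pos"].round(0))
    print("stage-frame pos",R.from_euler('z',-ST[2]).apply(s["tool_pos"]-[*ST[:2],0]).round(1))
    print("offset cm now-axes",(Rc.inv().apply(D)/10).round(2),"in target axes",(Rt.inv().apply(D)/10).round(2),"dr",np.degrees((Rc.inv()*Rt).as_rotvec()).round(2))
    print(Rc.as_matrix().round(3).tolist())
E
python3 -c "
from h import *
plan(-95,3,60)"
```

```text
t 0.1 pos [ 234.5 -551.7  230.3] target [471.3  10.9  60. ] F [-0.4 -0.5 -0.5] gap 85.6 j [-72.   8.  85.   0.  87.  -5.]
stage-frame pos [-437.3 -502.5  230.3]
offset cm now-axes [ 17.11 -42.5  -43.79] in target axes [17.03 50.55 34.23] dr [-1.6827e+02 -1.4000e-01 -0.0000e+00]
[[-0.0, 0.391, -0.92], [0.002, -0.92, -0.391], [-1.0, -0.002, -0.0]]
```

```bash
python3 -c "
from h import *
plan(-95,3,60,180)"
```

```text
t 0.1 pos [ 234.5 -551.7  230.3] target [471.3  10.9  60. ] F [-0.4 -0.5 -0.5] gap 85.6 j [-72.   8.  85.   0.  87.  -5.]
stage-frame pos [-437.3 -502.5  230.3]
offset cm now-axes [ 17.11 -42.5  -43.79] in target axes [ 17.03 -50.55 -34.23] dr [11.73 -0.    0.1 ]
[[-0.0, 0.391, -0.92], [0.002, -0.92, -0.391], [-1.0, -0.002, -0.0]]
```

Emit:
send_rows(
  offset=[
    [0,-4,-2.7],
    [0,-4,-2.7],
    [0,-4,-2.7],
    [0,-4,-2.7],
    [0,-4,-2.7],
  ],
  dr=[
    [5.9,0,0],
    [5.8,0,0],
    [0,0,0],
    [0,0,0],
    [0,0,0],
  ],
  grip=[60,60,60,60,60],
)

```text
time: 0.72
tool_pos: [313.9, -323.5, 230.9]
tcp_rot: [-81.6, 90.0, 109.7]
ft_force: [0.3, -0.4, -0.4]
finger_gap: 51.1
```

Emit:
send_rows(
  offset=[
    [0,-4,-2.7],
    [0,-4,-2.7],
    [0,-4,-2.7],
    [0,-4,-2.7],
    [0,-4,-2.7],
  ],
  dr=[
    [0,0,0],
    [0,0,0],
    [0,0,0],
    [0,0,0],
    [0,0,0],
  ],
  grip=[60,60,60,60,60],
)

```text
time: 1.35
tool_pos: [407.0, -100.9, 231.1]
tcp_rot: [-52.4, 90.0, 138.9]
ft_force: [0.7, 0.4, -0.3]
finger_gap: 51.3
```

```bash
python3 -c "
from h import *
plan(-95,3,60,180)"
```

```text
t 1.35 pos [ 407.  -100.9  231.1] target [471.3  10.9  60. ] F [ 0.7  0.4 -0.3] gap 51.3 j [-21. -22. 112.   0.  90.  58.]
stage-frame pos [-179.9  -94.1  231.1]
offset cm now-axes [17.11 -9.71 -8.49] in target axes [17.11 -9.71 -8.49] dr [0.03 0.   0.  ]
[[-0.0, 0.196, -0.981], [0.0, -0.981, -0.196], [-1.0, -0.0, 0.0]]
```

Emit:
send_rows(
  offset=[
    [0,-3.3,-2.8],
    [0,-3.3,-2.8],
    [4,-3.1,-2.8],
    [5.5,0,0],
    [5.5,0,0],
  ],
  dr=[
    [0,0,0],
    [0,0,0],
    [0,0,0],
    [0,0,0],
    [0,0,0],
  ],
  grip=[60,60,60,60,60],
)

```text
time: 1.98
tool_pos: [470.2, 9.8, 79.6]
tcp_rot: [151.3, 90.0, -17.3]
ft_force: [0.6, -0.0, 0.5]
finger_gap: 51.0
```

```bash
cat >> h.py <<'E'
def pic(n,box,k,out):
    from bench import snapshot
    import cv2
    d=snapshot(n);pickle.dump(d,open(out+".pkl","wb"));x0,y0,x1,y1=box
    cv2.imwrite(f"pics/{out}.png",cv2.resize(d["pixels"][y0:y1,x0:x1,::-1],None,fx=k,fy=k,interpolation=cv2.INTER_CUBIC))
E
python3 -c "
from h import *
plan(-95,3,60,180)
pic('side',(200,180,430,340),3.4,'s1')"
```

```text
t 1.975 pos [470.2   9.8  79.6] target [471.3  10.9  60. ] F [ 0.6 -0.   0.5] gap 51.0 j [ -5.  -5. 115.  -0.  71.  74.]
stage-frame pos [-96.3   2.1  79.6]
offset cm now-axes [ 1.96 -0.09 -0.13] in target axes [ 1.96 -0.09 -0.13] dr [ 0.13 -0.02 -0.01]
[[0.0, 0.198, -0.98], [-0.0, -0.98, -0.198], [-1.0, 0.0, -0.0]]
```

View pics/s1.png

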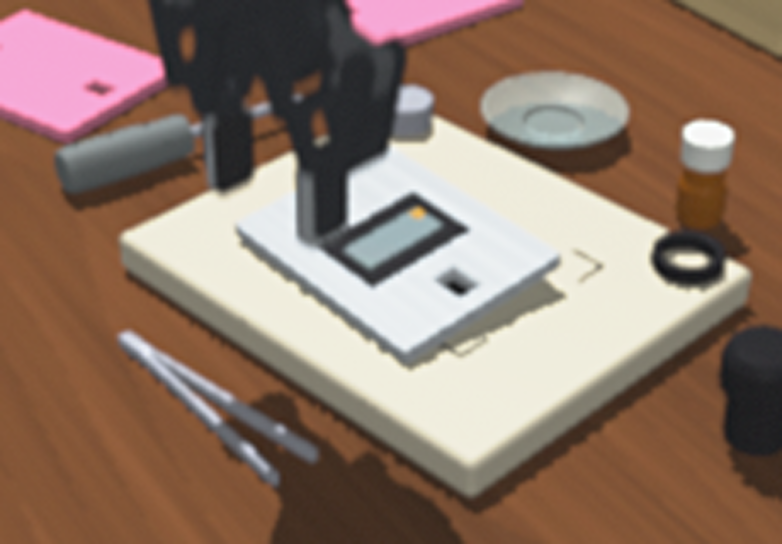

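```bash
python3 -c "
from h import *
d=pickle.load(open('s1.pkl','rb'))
for z in (76,80,84,88):
  print(z,[((proj(d,place(ST,[[x,y,z]],0))[0]-[200,180])*3.4).round() for x,y in ((-107.3,-38),(-85.3,-38),(-107.3,-23.4),(-107.3,27.6))])
plan(-95,3,30,180)
"
```

```text
76 [array([318., 274.]), array([356., 253.]), array([295., 259.]), array([217., 213.])]
80 [array([318., 266.]), array([356., 245.]), array([294., 252.]), array([217., 205.])]
84 [array([318., 258.]), array([356., 237.]), array([294., 244.]), array([216., 197.])]
88 [array([317., 250.]), array([356., 229.]), array([294., 236.]), array([216., 190.])]
t 2.025 pos [464.5  10.   71.6] target [471.3  10.9  30. ] F [-6.   0.5 -7.3] gap 51.1 j [ -5.  -5. 115.  -0.  70.  74.]
stage-frame pos [-101.8    3.4   71.6]
offset cm now-axes [ 4.15  0.06 -0.72] in target axes [ 4.16  0.04 -0.68] dr [0.09 0.61 0.18]
[[-0.011, 0.197, -0.98], [0.001, -0.98, -0.197], [-1.0, -0.003, 0.011]]
```

Emit:
send_rows(
  offset=[
    [1.5,0,0],
    [1.5,0,0],
    [0,0,0],
    [0,0,0],
  ],
  dr=[
    [0,0,0],
    [0,0,0],
    [0,0,0],
    [0,0,0],
  ],
  grip=[60,60,60,60],
)

```text
time: 2.52
tool_pos: [471.3, 8.9, 52.7]
tcp_rot: [163.7, 89.9, -5.0]
ft_force: [0.7, 0.4, -1.6]
finger_gap: 51.4
```

```bash
python3 -c "
from h import *
plan(-93,3,25,180)
pic('side',(200,180,430,340),3.4,'s2')
plan(-93,3,25,180)"
```

```text
t 2.525 pos [471.3   8.9  52.7] target [473.2  11.3  25. ] F [ 0.7  0.4 -1.6] gap 51.4 j [ -5.  -3. 116.   0.  67.  74.]
stage-frame pos [-95.3   1.   52.7]
offset cm now-axes [ 2.77 -0.2  -0.23] in target axes [ 2.77 -0.2  -0.23] dr [ 0.02 -0.12 -0.04]
[[0.002, 0.196, -0.981], [-0.0, -0.981, -0.196], [-1.0, 0.001, -0.002]]
t 2.575 pos [471.4   8.9  52.7] target [473.2  11.3  25. ] F [ 0.3 -0.7  0.4] gap 50.8 j [ -5.  -3. 116.   0.  67.  74.]
stage-frame pos [-95.3   1.   52.7]
offset cm now-axes [ 2.77 -0.2  -0.22] in target axes [ 2.77 -0.2  -0.23] dr [ 0.02 -0.13 -0.04]
[[0.002, 0.196, -0.981], [-0.0, -0.981, -0.196], [-1.0, 0.001, -0.002]]
```

View pics/s2.png

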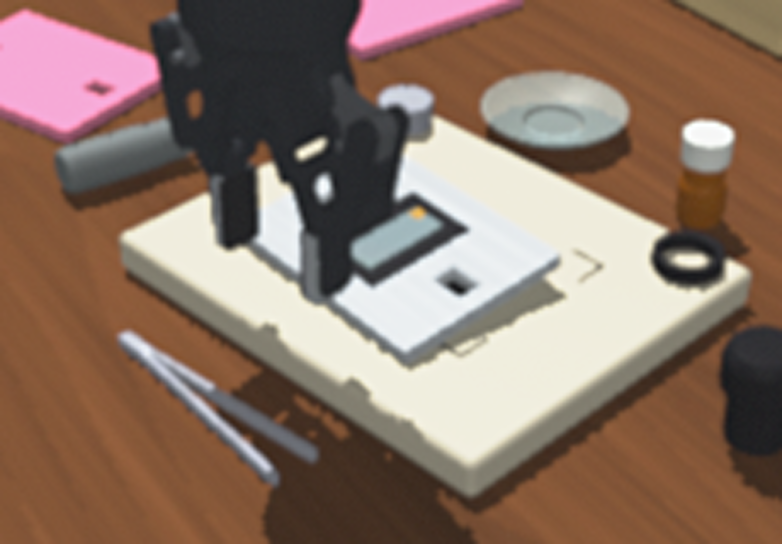

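```bash
python3 -c "
from h import *
d=pickle.load(open('s2.pkl','rb'))
for z in (52,56,60):
  print(z,[((proj(d,place(ST,[[x,y,z]],0))[0]-[200,180])*3.4).round() for x,y in ((-106.3,-39),(-84.3,-39),(-106.3,-24.4),(-106.3,26.6),(-106.3,40))])
"
```

```text
52 [array([322., 320.]), array([360., 299.]), array([299., 305.]), array([223., 257.]), array([204., 246.])]
56 [array([322., 312.]), array([360., 291.]), array([299., 298.]), array([223., 250.]), array([204., 238.])]
60 [array([322., 305.]), array([360., 284.]), array([299., 290.]), array([222., 243.]), array([203., 231.])]
```

Emit:
send_rows(
  offset=[
    [1.4,-0.2,0],
    [1.4,0,0],
    [0,0,0],
    [0,0,0],
  ],
  dr=[
    [0,0,0],
    [0,0,0],
    [0,0,0],
    [0,0,0],
  ],
  grip=[60,60,60,60],
)

```text
time: 3.08
tool_pos: [469.6, 11.1, 23.0]
tcp_rot: [-14.2, 90.0, 177.1]
ft_force: [-0.5, -0.2, 0.8]
finger_gap: 51.1
```

Emit:
send_rows(
  offset=[
    [0.1,0,0],
    [0.1,0,0],
    [0.1,0,0],
    [0,0,0],
  ],
  dr=[
    [0,0,0],
    [0,0,0],
    [0,0,0],
    [0,0,0],
  ],
  grip=[60,60,60,60],
)

```text
time: 3.58
tool_pos: [469.8, 11.1, 20.3]
tcp_rot: [170.5, 90.0, 1.8]
ft_force: [-0.3, 0.1, -0.1]
finger_gap: 51.3
```

```bash
python3 -c "
from h import *
plan(-93,3,22,180)
pic('side',(200,180,430,340),3.4,'s3')
d=pickle.load(open('s3.pkl','rb'))
for z in (22,26,30):
  print(z,[((proj(d,place(ST,[[x,y,z]],0))[0]-[200,180])*3.4).round() for x,y in ((-106.3,-37),(-84.3,-37))])
"
```

```text
t 3.575 pos [469.8  11.1  20.3] target [473.2  11.3  22. ] F [-0.3  0.1 -0.1] gap 51.3 j [ -5.  -0. 117.   0.  63.  74.]
stage-frame pos [-96.4   3.4  20.3]
offset cm now-axes [-0.17  0.04 -0.34] in target axes [-0.17  0.04 -0.34] dr [ 0.03 -0.   -0.  ]
[[0.0, 0.196, -0.981], [0.0, -0.981, -0.196], [-1.0, 0.0, -0.0]]
22 [array([320., 373.]), array([357., 352.])]
26 [array([320., 366.]), array([357., 344.])]
30 [array([320., 359.]), array([357., 337.])]
```

View pics/s3.png

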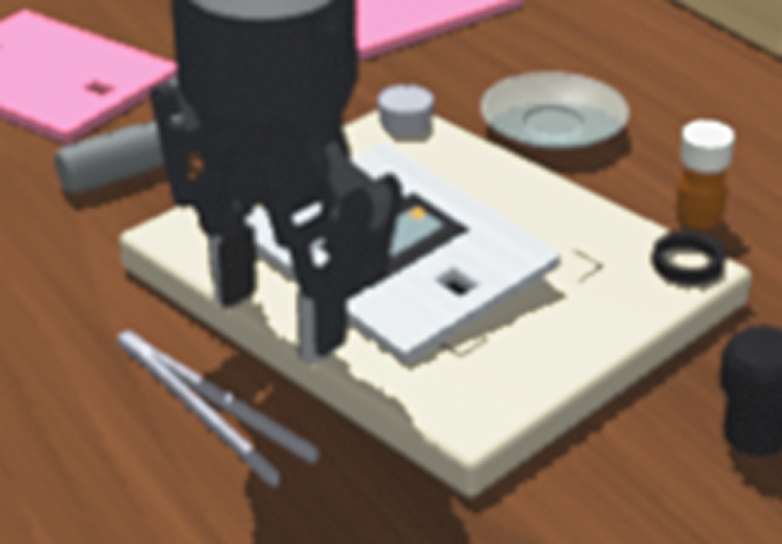

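Emit:
send_rows(
  offset=[
    [0.1,0,0],
    [0.1,0,0],
    [0,0,0],
  ],
  dr=[
    [0,0,0],
    [0,0,0],
    [0,0,0],
  ],
  grip=[60,60,60],
)

```text
time: 4.0
tool_pos: [469.7, 11.1, 18.1]
tcp_rot: [-24.4, 90.0, 166.9]
ft_force: [0.3, 0.3, -0.3]
finger_gap: 50.9
```

Emit:
send_rows(
  offset=[
    [0.1,0,0],
    [0,0,0],
  ],
  dr=[
    [0,0,0],
    [0,0,0],
  ],
  grip=[60,60],
)

```text
time: 4.25
tool_pos: [469.7, 11.1, 17.2]
tcp_rot: [-20.7, 90.0, 170.6]
ft_force: [-0.1, 0.6, 0.0]
finger_gap: 51.3
```

Emit:
send_rows(
  offset=[
    [0.1,0,0],
    [0,0,0],
  ],
  dr=[
    [0,0,0],
    [0,0,0],
  ],
  grip=[60,60],
)

```text
time: 4.5
tool_pos: [469.9, 11.1, 16.7]
tcp_rot: [57.7, 90.0, -111.0]
ft_force: [-2.6, 0.2, 6.2]
finger_gap: 50.8
```

Emit:
send_rows(
  offset=[
    [-0.3,0,0],
    [0,0,-0.6],
    [0,0,-0.5],
    [0,0,-0.2],
    [0,0,-0.2],
  ],
  dr=[
    [0,0,0],
    [0,0,0],
    [0,0,0],
    [0,0,0],
    [0,0,0],
  ],
  grip=[60,60,60,60,60],
)

```text
time: 5.12
tool_pos: [484.5, 14.1, 19.1]
tcp_rot: [-16.3, 90.0, 175.1]
ft_force: [0.2, -0.4, 0.3]
finger_gap: 51.2
```

Emit:
send_rows(
  offset=[
    [0,0,-0.2],
    [0,0,-0.2],
    [0,0,-0.2],
    [0,0,0],
  ],
  dr=[
    [0,0,0],
    [0,0,0],
    [0,0,0],
    [0,0,0],
  ],
  grip=[60,60,60,60],
)

```text
time: 5.62
tool_pos: [490.6, 15.3, 19.3]
tcp_rot: [-159.6, 90.0, 31.7]
ft_force: [-0.0, -1.1, -1.2]
finger_gap: 51.4
```

```bash
python3 -c "
from h import *
plan(-70,3,19.5,180)
pic('side',(200,180,430,340),3.4,'s4')
pic('top',(230,150,420,305),3.8,'t4')
"
```

```text
t 5.625 pos [490.6  15.3  19.3] target [495.8  15.8  19.5] F [-0.  -1.1 -1.2] gap 51.4 j [ -4.   3. 113.   0.  63.  74.]
stage-frame pos [-75.2   3.4  19.3]
offset cm now-axes [-0.02  0.04 -0.52] in target axes [-0.02  0.04 -0.52] dr [ 0.03 -0.01  0.  ]
[[0.0, 0.196, -0.981], [0.0, -0.981, -0.196], [-1.0, -0.0, -0.0]]
```

View pics/s4.png

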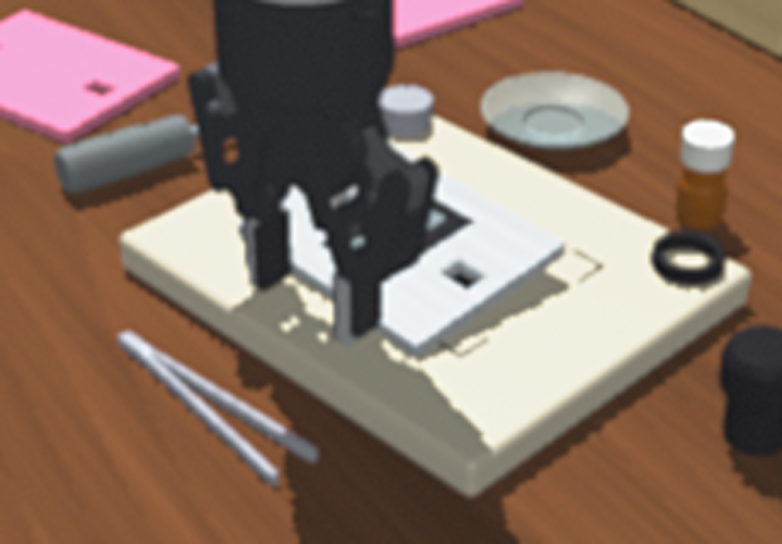

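View pics/t4.png

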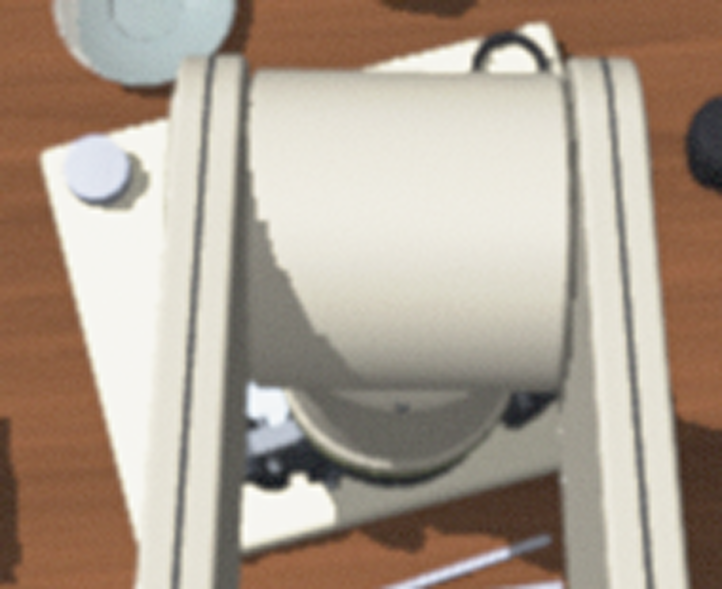

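Emit:
send_rows(
  offset=[
    [0,0,-0.2],
    [0,0,-0.2],
    [0,0,0],
  ],
  dr=[
    [0,0,0],
    [0,0,0],
    [0,0,0],
  ],
  grip=[60,60,60],
)

```text
time: 6.1
tool_pos: [494.6, 16.1, 19.4]
tcp_rot: [-167.7, 90.0, 23.6]
ft_force: [-0.1, 0.2, -0.3]
finger_gap: 51.2
```

```bash
python3 -c "
from h import *
plan(-70,3,19.5,180)
pic('side',(240,195,430,320),4.2,'s5')
"
```

```text
t 6.1 pos [494.6  16.1  19.4] target [495.8  15.8  19.5] F [-0.1  0.2 -0.3] gap 51.2 j [ -4.   4. 113.   0.  63.  75.]
stage-frame pos [-71.1   3.4  19.4]
offset cm now-axes [-0.01  0.04 -0.11] in target axes [-0.01  0.04 -0.11] dr [ 0.03 -0.02  0.  ]
[[0.0, 0.196, -0.981], [0.0, -0.981, -0.196], [-1.0, -0.0, -0.0]]
```

View pics/s5.png

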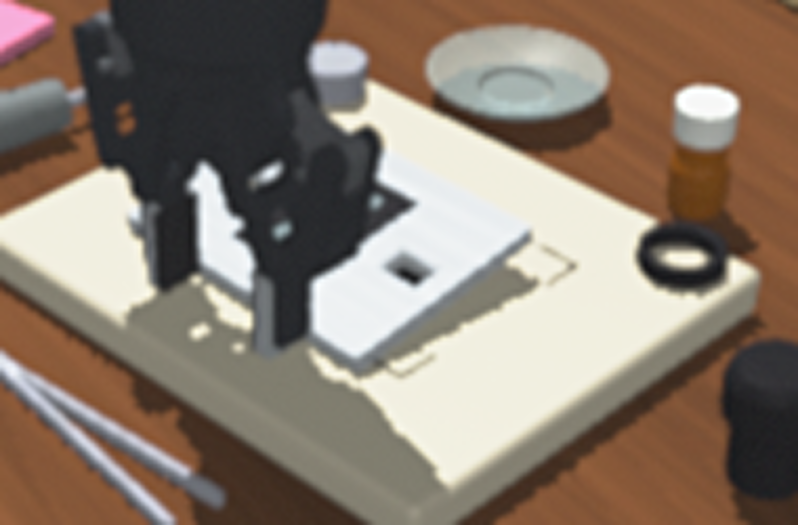

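```bash
cat >> h.py <<'E'
SS=[562.97,23.83,0.2008]  # stage as seen by side camera
TS=[566.22,27.41,0.1956]  # as seen by top camera
def fitcar(pk,pts,f,S0,tilt=6.0):
    d=pickle.load(open(pk+".pkl","rb"));zc=20+48*np.sin(np.radians(tilt))
    def res(p): return np.ravel([proj(d,place(p,[[k[0]*48,k[1]*65,8]],zc,-np.radians(tilt)))[0]-f(np.array(v)) for k,v in pts.items()])
    c=least_squares(res,[550,20,.15],x_scale=[1,1,.01])
    print("rel to stage",R.from_euler('z',-S0[2]).apply([*(c.x[:2]-S0[:2]),0])[:2].round(1),"yaw",round(c.x[2]-S0[2],3),"res",c.fun.round(2))
E
python3 -c "
from h import *
f=lambda a:(a+.5)/4.2-.5+[240,195]
fitcar('s5',{(1,-1):(530,235),(-1,-1):(358,360)},f,SS)
fitcar('s5',{(1,-1):(530,235),(-1,-1):(358,360),(-1,1):(132,218)},f,SS)
"
```

```text
rel to stage [-13.1   9.1] yaw 0.0 res [ 0.22 -0.43 -0.21  0.35]
rel to stage [-11.2   8.2] yaw -0.022 res [ 1.32 -0.03 -0.09  0.2  -1.27 -0.62]
```

Emit:
send_rows(
  offset=[
    [0,0,1.0],
    [-3,0,0],
    [-3,-2,0],
    [0,-4,-1.5],
    [0,-4,-3],
  ],
  dr=[
    [0,0,0],
    [0,0,0],
    [0,0,0],
    [0,0,0],
    [0,0,0],
  ],
  grip=[60,60,30,0,0],
)

```text
time: 6.78
tool_pos: [508.9, 121.6, 80.1]
tcp_rot: [173.1, 89.9, 4.4]
ft_force: [0.2, -0.3, 1.4]
finger_gap: 0.2
```

Emit:
send_rows(
  offset=[
    [0,0,-2.4],
    [0,0,0],
    [0,0,0],
  ],
  dr=[
    [0,0,0],
    [0,0,0],
    [0,0,0],
  ],
  grip=[0,0,0],
)

```text
time: 7.15
tool_pos: [531.5, 125.1, 78.9]
tcp_rot: [-0.8, 89.9, -169.4]
ft_force: [-0.5, 1.0, -0.1]
finger_gap: -0.1
```

```bash
python3 -c "
from h import *
plan(-10,100,26,180)
pic('side',(240,195,430,320),4.2,'s6')
pic('top',(230,150,420,305),3.8,'t6')
"
```

```text
t 7.15 pos [531.5 125.1  78.9] target [535.6 122.7  26. ] F [-0.5  1.  -0.1] gap -0.1 j [  8.   7. 103.  -0.  71.  87.]
stage-frame pos [-13.6 103.2  78.9]
offset cm now-axes [ 5.29  0.32 -0.36] in target axes [ 5.29  0.32 -0.36] dr [0.02 0.07 0.  ]
[[-0.001, 0.196, -0.981], [-0.0, -0.981, -0.196], [-1.0, -0.0, 0.001]]
```

View pics/s6.png

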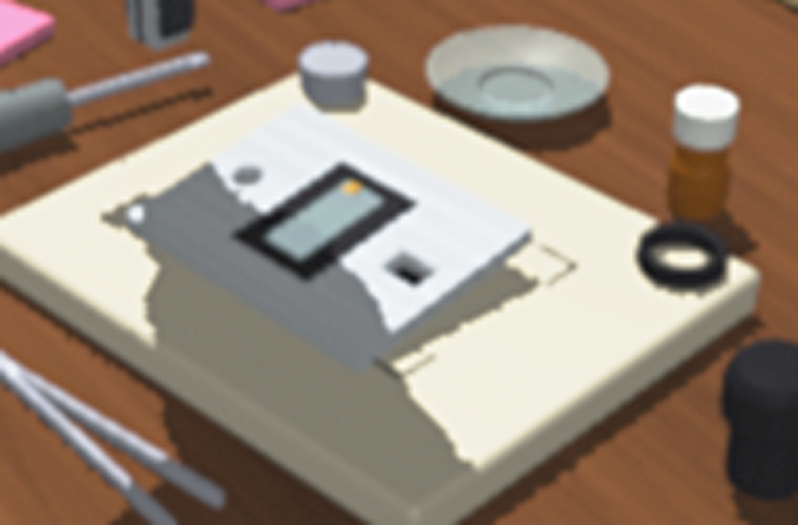

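View pics/t6.png

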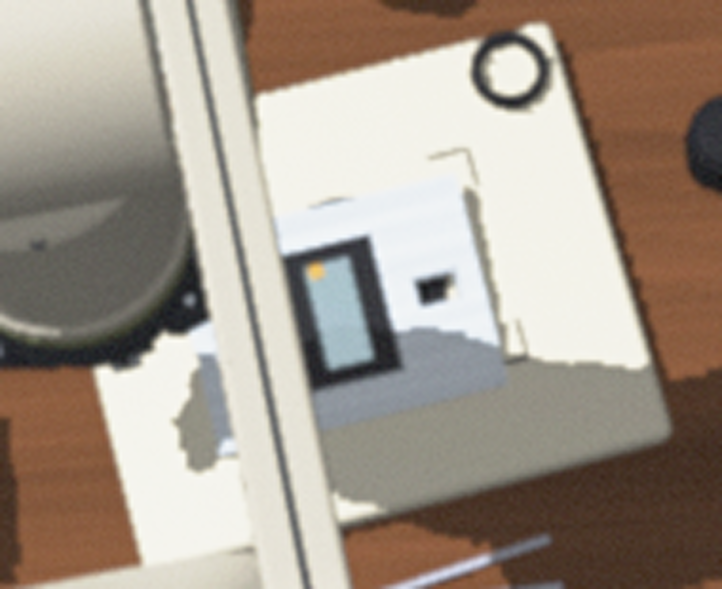

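```bash
python3 -c "
from h import *
f=lambda a:(a+.5)/4.2-.5+[240,195]
t=lambda a:(a+.5)/3.8-.5+[230,150]
fitcar('s6',{(1,-1):(530,235),(-1,-1):(360,363),(-1,1):(126,213)},f,SS)
fitcar('t6',{(1,-1):(462,177),(-1,-1):(504,383)},t,TS)
fitcar('t6',{(1,-1):(462,177),(-1,-1):(504,383),(-1,1):(222,452)},t,TS)
"
```

```text
rel to stage [-11.7   8.6] yaw -0.016 res [ 0.97 -0.21 -0.65 -0.55 -0.28  0.72]
rel to stage [-7.9  9.1] yaw -0.066 res [-0.15 -0.77  0.14  0.74]
rel to stage [-10.3   8.7] yaw -0.035 res [-0.67 -0.46  1.38  0.69 -0.71 -0.26]
```

Emit:
send_rows(
  offset=[
    [2.7,0,0],
    [2.6,0,0],
    [0,0.5,0],
    [0,0.5,0],
    [0,0,0],
  ],
  dr=[
    [0,0,0],
    [0,0,0],
    [0,0,0],
    [0,0,0],
    [0,0,0],
  ],
  grip=[0,0,0,0,0],
)

```text
time: 7.88
tool_pos: [535.8, 115.3, 27.9]
tcp_rot: [173.9, 89.9, 5.2]
ft_force: [0.2, 0.6, 0.0]
finger_gap: 0.4
```

Emit:
send_rows(
  offset=[
    [0,0.2,0],
    [0,0.2,0],
    [0,0.2,0],
    [0,0.2,0],
    [0,0.2,0],
  ],
  dr=[
    [0,0,0],
    [0,0,0],
    [0,0,0],
    [0,0,0],
    [0,0,0],
  ],
  grip=[0,0,0,0,0],
)

```text
time: 8.5
tool_pos: [536.4, 106.1, 26.3]
tcp_rot: [-67.5, 90.0, 123.9]
ft_force: [-0.2, 1.2, 1.0]
finger_gap: 0.0
```

```bash
python3 -c "
from h import *
plan(-10,80,26,180)
pic('side',(240,195,430,320),4.2,'s7')
pic('top',(230,150,420,305),3.8,'t7')
"
```

```text
t 8.5 pos [536.4 106.1  26.3] target [539.5 103.1  26. ] F [-0.2  1.2  1. ] gap 0.0 j [  6.  11. 104.   0.  65.  84.]
stage-frame pos [-12.5  83.6  26.3]
offset cm now-axes [ 0.03  0.36 -0.25] in target axes [ 0.03  0.36 -0.25] dr [0.04 0.01 0.02]
[[-0.0, 0.196, -0.981], [0.0, -0.981, -0.196], [-1.0, -0.0, 0.0]]
```

View pics/s7.png

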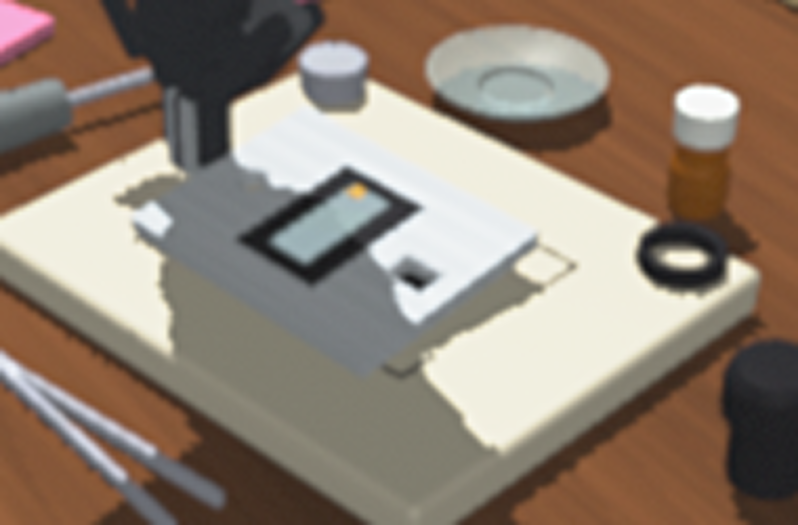

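View pics/t7.png

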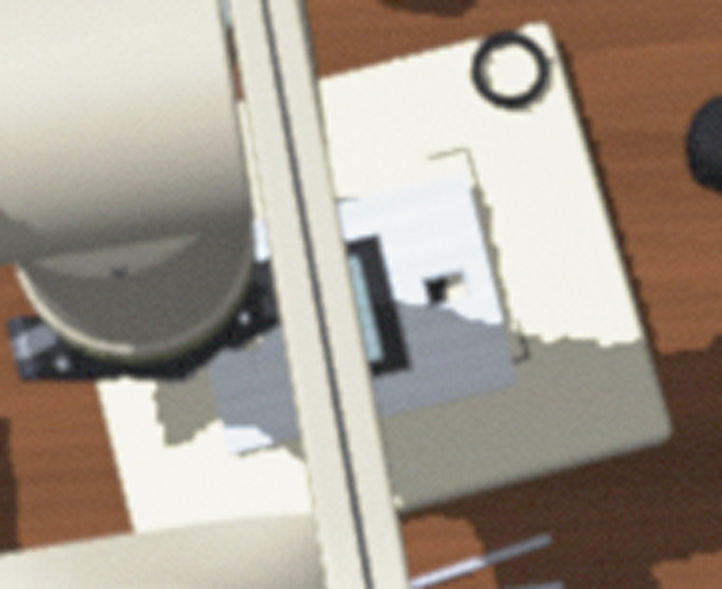

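```bash
python3 -c "
from h import *
f=lambda a:(a+.5)/4.2-.5+[240,195]
t=lambda a:(a+.5)/3.8-.5+[230,150]
fitcar('s7',{(1,-1):(537,236),(-1,-1):(368,369),(-1,1):(133,219)},f,SS)
fitcar('t7',{(1,-1):(471,177),(-1,-1):(513,382),(-1,1):(232,451)},t,TS)
"
```

```text
rel to stage [-11.9   4.8] yaw -0.007 res [ 1.05  0.3  -0.37 -0.86 -0.68  0.48]
rel to stage [-11.1   4.7] yaw -0.034 res [-0.62 -0.64  1.47  0.76 -0.85 -0.16]
```

Emit:
send_rows(
  offset=[
    [0,0.15,0],
    [0,0.15,0],
    [0,0.15,0],
    [0,0,0],
  ],
  dr=[
    [0,0,0],
    [0,0,0],
    [0,0,0],
    [0,0,0],
  ],
  grip=[0,0,0,0],
)

```text
time: 9.1
tool_pos: [537.4, 101.4, 26.3]
tcp_rot: [96.4, 90.0, -72.3]
ft_force: [-1.4, 1.0, 0.3]
finger_gap: 0.1
```

```bash
python3 -c "
from h import *
plan(-10,80,26,180)
pic('side',(240,195,430,320),4.2,'s8')
pic('top',(230,150,420,305),3.8,'t8')
"
```

```text
t 9.1 pos [537.4 101.4  26.3] target [539.5 103.1  26. ] F [-1.4  1.   0.3] gap 0.1 j [  5.  11. 104.  -0.  65.  84.]
stage-frame pos [-12.4  78.8  26.3]
offset cm now-axes [ 0.03 -0.12 -0.24] in target axes [ 0.03 -0.12 -0.24] dr [ 0.03 -0.   -0.01]
[[0.0, 0.196, -0.981], [-0.0, -0.981, -0.196], [-1.0, 0.0, -0.0]]
```

View pics/s8.png

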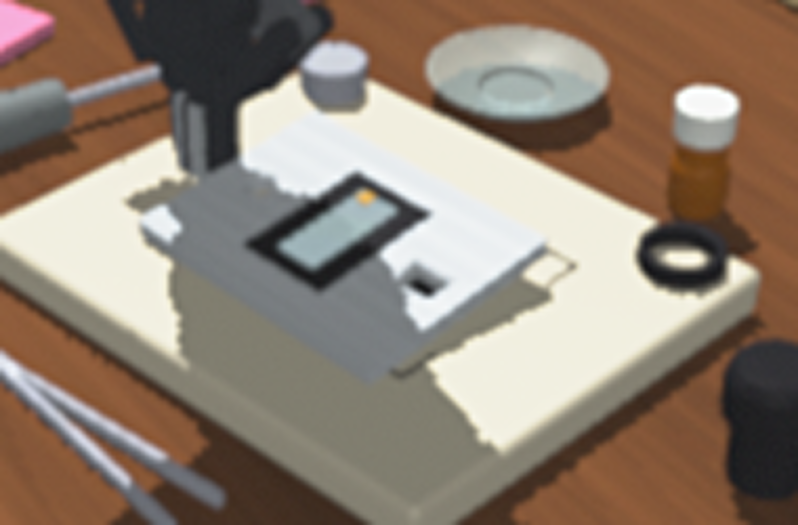

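View pics/t8.png

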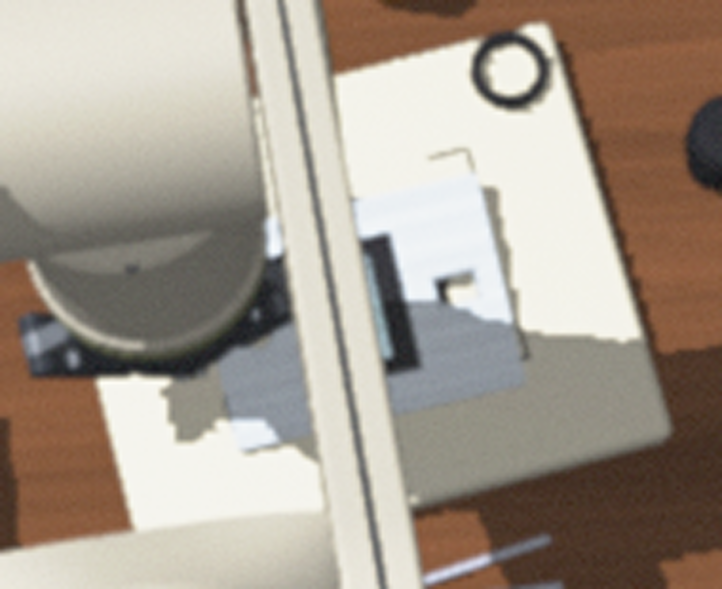

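```bash
python3 -c "
from h import *
f=lambda a:(a+.5)/4.2-.5+[240,195]
t=lambda a:(a+.5)/3.8-.5+[230,150]
fitcar('s8',{(1,-1):(547,243),(-1,-1):(374,375),(-1,1):(140,223)},f,SS)
fitcar('t8',{(1,-1):(480,175),(-1,-1):(523,380),(-1,1):(242,449)},t,TS)
"
```

```text
rel to stage [-12.3   0. ] yaw -0.019 res [ 0.8   0.25 -0.3  -0.72 -0.49  0.43]
rel to stage [-11.4   0.4] yaw -0.033 res [-0.54 -0.66  1.4   0.71 -0.86 -0.1 ]
```

Emit:
send_rows(
  offset=[
    [0,-1,0],
    [-4,0,0],
    [-2,0,3.5],
    [0,4,4],
    [0,4.8,0],
  ],
  dr=[
    [0,0,0],
    [0,0,0],
    [0,0,0],
    [0,0,0],
    [0,0,0],
  ],
  grip=[0,0,60,60,60],
)

```text
time: 9.82
tool_pos: [476.0, 10.7, 85.4]
tcp_rot: [-17.0, 89.9, 174.4]
ft_force: [1.6, -0.1, -0.4]
finger_gap: 51.1
```

Emit:
send_rows(
  offset=[
    [0,0,0.3],
    [3,0,0],
    [2,0,0],
    [0,0,0],
  ],
  dr=[
    [0,0,0],
    [0,0,0],
    [0,0,0],
    [0,0,0],
  ],
  grip=[60,60,60,60],
)

```text
time: 10.32
tool_pos: [474.4, 10.8, 34.6]
tcp_rot: [-19.3, 89.8, 172.0]
ft_force: [0.3, -0.1, 0.2]
finger_gap: 51.1
```

```bash
python3 -c "
from h import *
plan(-85,-1,19.5,180)
pic('side',(240,195,430,320),4.2,'s9')
"
```

```text
t 10.325 pos [474.4  10.8  34.6] target [481.8   9.   19.5] F [ 0.3 -0.1  0.2] gap 51.1 j [ -5.  -1. 115.   0.  65.  74.]
stage-frame pos [-91.9   2.3  34.6]
offset cm now-axes [ 1.51  0.33 -0.7 ] in target axes [ 1.51  0.33 -0.69] dr [0.06 0.22 0.08]
[[-0.004, 0.197, -0.98], [0.001, -0.98, -0.197], [-1.0, -0.001, 0.004]]
```

View pics/s9.png

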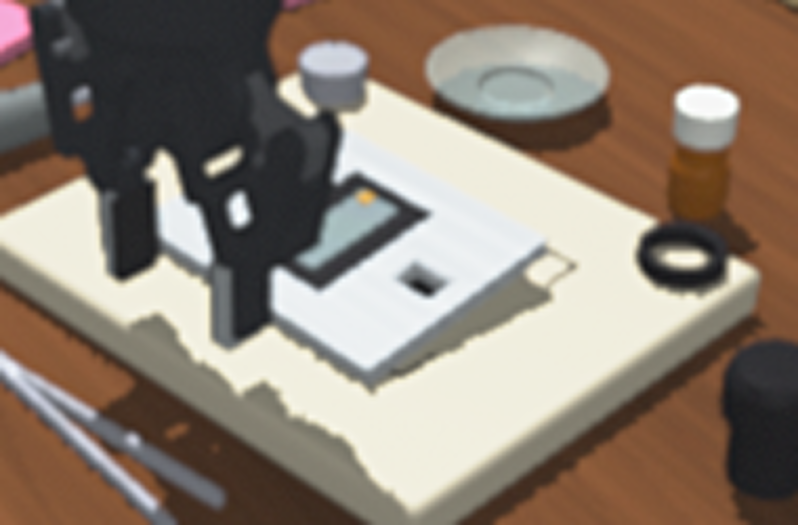

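Emit:
send_rows(
  offset=[
    [1.5,0.3,0],
    [0,0,0],
    [0,0,-0.7],
    [0,0,-0.7],
    [0,0,0],
  ],
  dr=[
    [0,0,0],
    [0,0,0],
    [0,0,0],
    [0,0,0],
    [0,0,0],
  ],
  grip=[60,60,60,60,60],
)

```text
time: 11.0
tool_pos: [491.6, 9.7, 21.8]
tcp_rot: [165.2, 89.9, -3.5]
ft_force: [0.4, 0.3, 0.5]
finger_gap: 51.3
```

Emit:
send_rows(
  offset=[
    [0,0,-0.2],
    [0,0,-0.2],
    [0,0,-0.2],
    [0,0,-0.2],
    [0,0,0],
  ],
  dr=[
    [0,0,0],
    [0,0,0],
    [0,0,0],
    [0,0,0],
    [0,0,0],
  ],
  grip=[60,60,60,60,60],
)

```text
time: 11.62
tool_pos: [498.3, 11.2, 21.2]
tcp_rot: [-28.7, 90.0, 162.6]
ft_force: [-0.5, -0.3, 0.3]
finger_gap: 51.4
```

```bash
python3 -c "
from h import *
plan(-60,-1,19.5,180)
pic('side',(240,195,430,320),4.2,'s10')
"
```

```text
t 11.625 pos [498.3  11.2  21.2] target [506.4  13.9  19.5] F [-0.5 -0.3  0.3] gap 51.4 j [ -5.   4. 112.   0.  64.  74.]
stage-frame pos [-68.4  -2.   21.2]
offset cm now-axes [ 0.17 -0.1  -0.84] in target axes [ 0.17 -0.1  -0.84] dr [0.04 0.01 0.01]
[[-0.0, 0.196, -0.981], [0.0, -0.981, -0.196], [-1.0, -0.0, 0.0]]
```

View pics/s10.png

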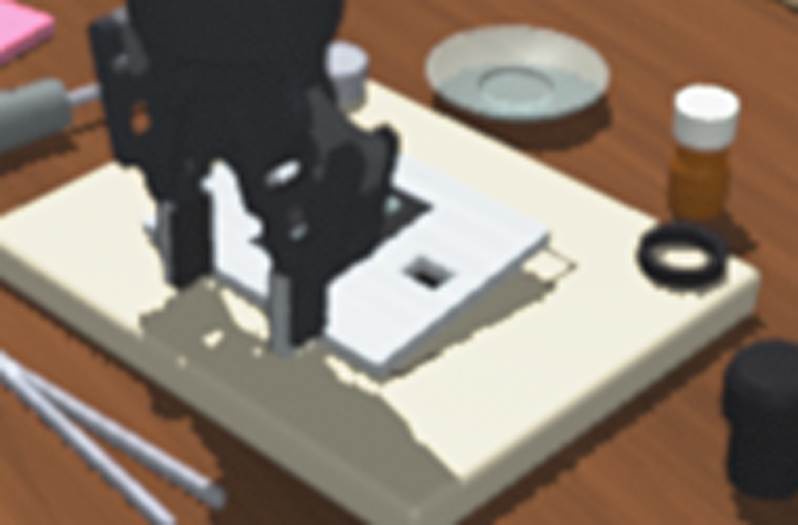

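Emit:
send_rows(
  offset=[
    [0.1,0,-0.15],
    [0,0,-0.15],
    [0,0,-0.15],
    [0,0,-0.15],
    [0,0,0],
  ],
  dr=[
    [0,0,0],
    [0,0,0],
    [0,0,0],
    [0,0,0],
    [0,0,0],
  ],
  grip=[60,60,60,60,60],
)

```text
time: 12.3
tool_pos: [504.8, 12.4, 20.5]
tcp_rot: [172.4, 89.9, 3.7]
ft_force: [-0.4, 0.3, -1.0]
finger_gap: 50.8
```

```bash
python3 -c "
from h import *
plan(-60,-1,19.5,180)
pic('side',(240,195,430,320),4.2,'s11')
"
```

```text
t 12.3 pos [504.8  12.4  20.5] target [506.4  13.9  19.5] F [-0.4  0.3 -1. ] gap 50.8 j [ -4.   5. 111.   0.  64.  74.]
stage-frame pos [-61.8  -2.1  20.5]
offset cm now-axes [ 0.1  -0.11 -0.18] in target axes [ 0.1  -0.11 -0.18] dr [ 0.04 -0.06 -0.01]
[[0.001, 0.196, -0.981], [0.0, -0.981, -0.196], [-1.0, 0.0, -0.001]]
```

View pics/s11.png

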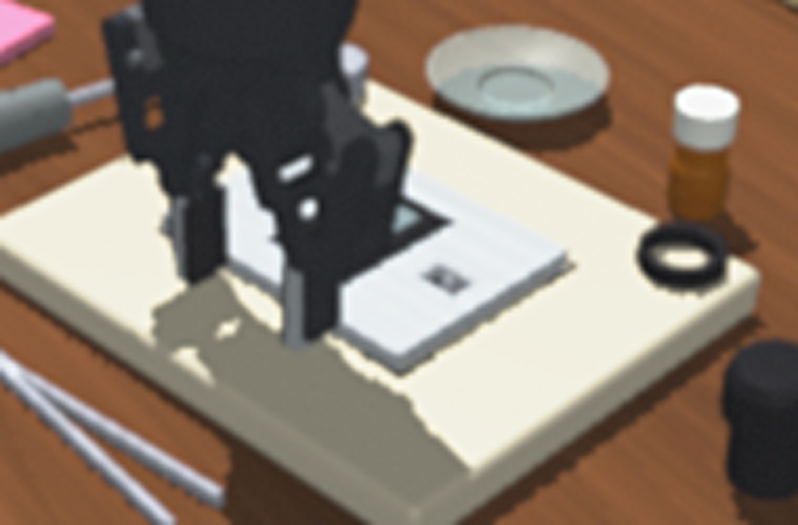

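It has dropped: the plate lies low, and the pin shows in the slot at (445,280). I'll back off and check.

Emit:
send_rows(
  offset=[
    [0,0,0.5],
    [0,0,1],
    [-4,0,1],
    [-5,0,3],
    [-5,5,5],
  ],
  dr=[
    [0,0,0],
    [0,0,0],
    [0,0,0],
    [0,0,0],
    [0,0,0],
  ],
  grip=[60,60,60,60,60],
)

```text
time: 12.98
tool_pos: [421.2, -40.2, 148.2]
tcp_rot: [169.2, 89.9, 0.7]
ft_force: [1.0, -0.2, -0.6]
finger_gap: 51.2
```

Emit:
send_rows(
  offset=[
    [0,6,0],
    [0,6,0],
    [0,6,0],
    [0,6,0],
    [0,0,0],
  ],
  dr=[
    [0,0,0],
    [0,0,0],
    [0,0,0],
    [0,0,0],
    [0,0,0],
  ],
  grip=[60,60,60,60,60],
)

```text
time: 13.6
tool_pos: [468.2, -279.7, 145.6]
tcp_rot: [3.2, 89.9, -165.8]
ft_force: [-0.7, 0.3, 0.9]
finger_gap: 51.3
```

```bash
python3 -c "
from h import *
plan(-60,-1,19.5,180)
pic('side',(240,195,430,320),4.2,'s12')
pic('top',(230,150,420,305),3.8,'t12')
"
```

```text
t 13.6 pos [ 468.2 -279.7  145.6] target [506.4  13.9  19.5] F [-0.7  0.3  0.9] gap 51.3 j [-36.   2. 100.  -0.  78.  43.]
stage-frame pos [-154.9 -281.4  145.6]
offset cm now-axes [ 12.6  -28.08  -9.4 ] in target axes [ 12.61 -28.04  -9.49] dr [-0.2   0.06 -0.  ]
[[-0.001, 0.192, -0.981], [-0.0, -0.981, -0.192], [-1.0, 0.0, 0.001]]
```

View pics/s12.png

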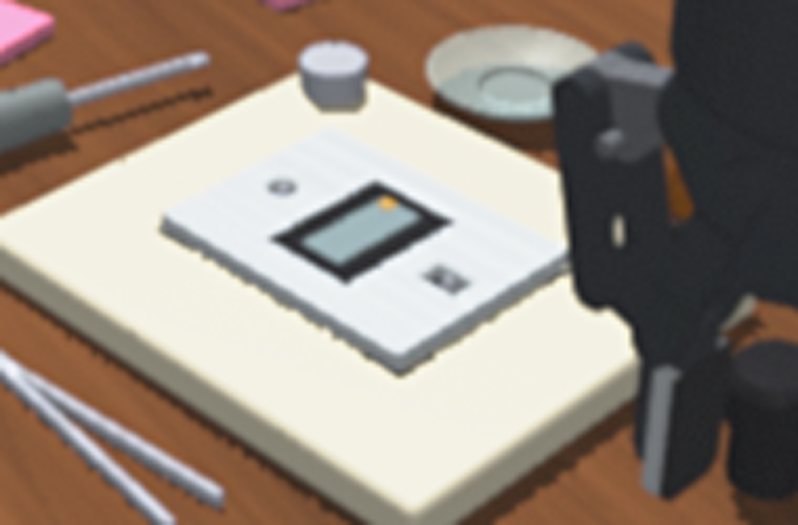

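View pics/t12.png

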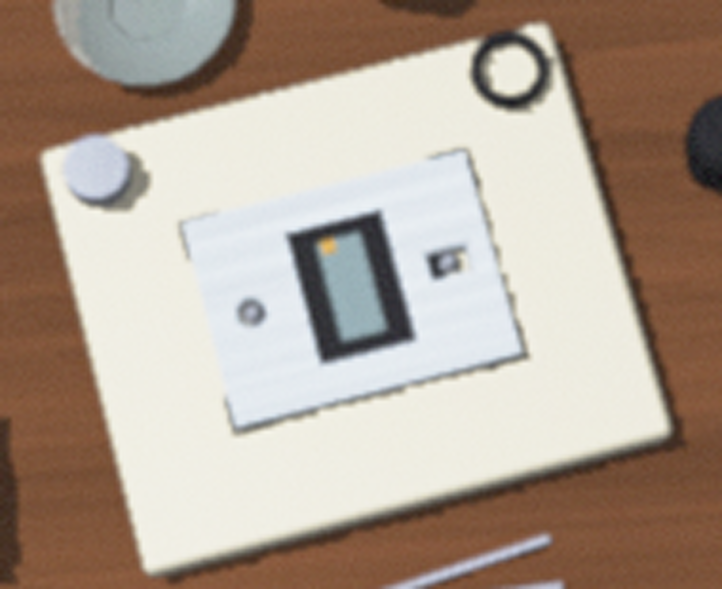

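Both pins show, in the round hole at (250,312) and in the slot at (450,262), and the plate fills the corner marks. I'll run a quick numeric flatness check and then hand in.

```bash
python3 -c "
from h import *
f=lambda a:(a+.5)/4.2-.5+[240,195]
t=lambda a:(a+.5)/3.8-.5+[230,150]
for T in (0,3):
  fitcar('s12',{(-1,-1):(400,362),(-1,1):(162,220),(1,1):(330,130),(1,-1):(570,245)},f,SS,T)
  fitcar('t12',{(1,1):(184,222),(1,-1):(465,152),(-1,-1):(523,353),(-1,1):(236,428)},t,TS,T)
"
```

```text
rel to stage [-1.6 -0.9] yaw 0.009 res [ 0.64 -0.75 -0.54 -0.54 -0.29 -0.23  0.1   1.46]
rel to stage [-0.6  0.6] yaw -0.003 res [-0.08  0.15  0.08 -0.17 -0.02  0.14  0.02 -0.13]
rel to stage [-3.6 -3.1] yaw -0.0 res [ 0.13  0.61 -0.62  0.27  0.08 -1.73  0.39  0.31]
rel to stage [-0.9  0.7] yaw -0.002 res [-0.3  -0.17  0.2  -0.64  0.02  0.48  0.07  0.3 ]
```

```bash
python3 -c "
from bench import r,workorder
print(r.sense()['qd'].round(2)); print(workorder.hand_in())"
```

```text
[ 1.72 -1.52  1.09  0.19  0.09  0.2 ]
the job is handed in; nothing more can be done
None
```

The carrier is seated: it dropped over both pins and lies flat on the stage. The hand is clear of it, and the job was handed in at about 13.7 s.

**What I did:** I pushed the edge nearest the robot with two open fingertips to square the carrier up. Then I nudged it about 9 mm towards -y with the fingers shut, and pushed it about 11 mm in +x until it dropped. It was never lifted. The wrist force read at the end of each move stayed under 3 N while pushing; a deliberate light touch on the stage to find its height read about 7 N.

**Last checks:**
- **Top view:** both pins show in their openings, and the plate fills the corner marks. Fitted flat, it sits 0.6 mm from its seat in x and in y, turned -0.003 rad, to within 0.2 px.
- **Side view:** this fit was poorer, at about 1.6 and 0.9 mm off with up to 1.5 px left over. One corner was partly hidden by the gripper, so I trusted the top view.
- **Other things on the bench:** those in view in the last pictures looked unmoved. I did not measure them, and the vial was partly hidden.
- **Arm:** it was still settling slightly (under 2 degrees/s) when I handed in, about 280 mm from the carrier. In the last side picture the gripper overlaps the eyepiece, and I did not check that gap separately. The tool was about 146 mm above the bench and the eyepiece is 50 mm high, so they should not be touching.

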